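# Make up the splitting kit and the weaving kit for a bamboo class

### The arm

A 6-joint arm with a two-finger parallel gripper is mounted at the origin on the work surface. World frame = base frame: x ahead of the robot, y to its left, z up, the work surface at z = 0. Lengths are in mm, angles in rad, forces in N, time in s.
With the tool pointing down it reaches from about 400 to 825 mm from the base axis. Payload 7 kg.
Tool frame: the origin (TCP) lies between the finger pads; the fingertips stand nose_length ahead of it and the grasp point (between the pads) is the TCP (nose_length is the distance from the TCP to the fingertips, in mm); z points along the fingers, y is the line along which they close (so a half turn about z gives the same grasp; the last joint's range is limited). The gripper opens to 88 mm and grips with 3 to 60 N. Pads are 19 mm wide; open, the fingers measure 130 mm over their backs; the gripper's body (78 mm by 193 mm) begins 47 mm behind the grasp point.
Start: joints at [-0.993, 0.359, 0.012, 0, -1.224, -0.288], TCP at [192.862, -646.838, 245.561] pointing down, gripper open.
Joint ranges: [-3.07, 3.07], [-1.43, 2.12], [-1.02, 1.25], [-3.03, 1.67], [-3.05, -0], [-3.03, 3.03]. Speed limits (rad/s): [2.39, 2.39, 3.01, 3.14, 3.14, 3.14].

### API

Orientations are given as a rotation vector (axis times angle).
In Python, from cell import * gives the robot as it stands.
- The arm moves only by the shell command python3 -m handwheel 'ROWS' [OPENING]. ROWS is JSON, one flat list of numbers, 6 for each row, row after row: the shift along the tool's x, y, z in units of 0.5 m (1.0 is 0.5 m), then the turn, a rotation vector about the tool's x, y, z in units of pi rad (1.0 is pi rad). In form: [x, y, z, rx, ry, rz, x, y, z, rx, ry, rz, ...]. A call has 1 to 8 rows; each row is the pose to reach, as a shift and turn from the pose commanded when the call began, along the tool's axes at that moment, turning the shorter way round; what a row does not reach only later rows make up. A row lasts 1/12 s, in which the tool goes at most 41.7 mm and 7.16 degrees, less where a joint would pass 70% of its speed; a pose out of reach is approached as far as the arm can. A call with a number of a shift or a turn outside -1 to 1 is refused whole. A call with a gripper value outside its range is refused whole. OPENING is the opening, from -1 (shut) to 1 (fully open), so that 0 is half open, set as the call begins (- or left out, the last holds). The fingers move at their own pace and stop on an object; the grip force is fixed at half the most. Time passes only in rows, so rows that repeat a pose let the fingers close. It gives the time, the measured TCP pose, the force, the opening and the grip force at its end, in the units of the state.
- read_state(): the state, without advancing time (a new reading comes with each control period).
- read_camera(name): name is "scene" or "top" or "wrist"; returns the picture (384x512x3 uint8, red, green, blue); there is no depth.
- get_calibration(name): a dict with "intrinsics" (3x3 intrinsics, pixels), "xyz" and "orientation" of the camera in the world. Camera axes: x right, y down, z forward; pixel columns grow to the right and rows downward; lengths in mm; the calibration is good to about 2 mm. The wrist camera is an equidistant fisheye: a pixel r from the principal point sees the ray r / f radians off the axis. A picture is of the moment at which its call begins: read the wrist's pose just before it. get_calibration takes no time and is no camera call; for the wrist camera it gives the pose at the moment of the call.
- hand_in(): hands the job in; it is judged then, once.
The state is a dict: "time_s": time; "q": joint angles; "joint_velocities": joint speeds; "effort": joint torques, N m; "ee_pos": TCP position; "tcp_rot": TCP orientation; "wrist_force": force on the tool from outside, world axes, zero at the start; "wrist_torque": the same for the moment, N m; "gripper_width": finger opening in mm; "grasp_force": force on a finger pad.
Only numpy, scipy, OpenCV 4.12 (cv2) and the standard library are available. Lean on these libraries where they do the work, as an engineer would, in place of code of your own. Each camera call takes 0.05 s, during which the arm holds its last target. There are 200 camera calls.

### The job

Make up the two kits for the bamboo class from the stock on the bench: the pale tray gets the splitting kit, the red-handled knife in its long bay and the cork sanding block in one of its square bays; the dark tray gets the weaving kit, the awl in its long bay, and the blue spring clamp and the green wax tin in its square bays, one in each. Set everything down without dropping it, so that it lies flat and wholly within its bay, the way up it lay in the stock, the knife and the awl lengthwise. Leave the amber tin and the bamboo offcut where they stand.

Things in the scene. Friction and masses are not known exactly. Their poses are not given: they have to be found in the camera images.
- pale_tray: PALE straw-coloured bamboo kit tray, fixed, 159 (x) x 210 (y) mm. Origin: centre of underside, z up. Floor 4 mm thick; rim and dividers 5 mm thick, tops 12 mm above the bench. Long bay 64 (x) x 200 (y) mm, centred at x -42.5, y 0; two square bays 80 (x) x 97 (y) mm, centred at x +34.5, y +51 and -51 mm. At yaw 0 the long bay is towards the robot.
- dark_tray: DARK brown bamboo kit tray, fixed; same shape, size, bays and frame as the pale tray.
- knife: Splitting knife with a RED handle, lying flat, 168 mm long along x. Origin: under the middle of its length, z up. Eight-sided handle: x -84 to +6 mm, 30 wide (y), 24 high; flat square-ended steel blade: x +6 to +84 mm, 28 wide, 4 thick, 12 mm up. Balances at about x -26 mm: grip there, across y. About 0.14 kg.
- awl: Awl with a pale WOODEN handle and thin dark spike, lying flat, 145 mm long along x. Origin: under the middle of its length, z up. Eight-sided handle: x -72 to +2 mm, 28 wide (y), 28 high; spike: x +2 to +72 mm, 7 mm thick, tapering, 14 mm up. Balances at about x -32 mm: grip there, across y. About 0.07 kg.
- block: Cork sanding block, brown cork with a black abrasive underside and ends, 70 mm (x) x 45 mm (y) x 32 mm high. Origin: centre of its underside, z up. Grip across y. About 0.06 kg.
- clamp: BLUE spring clamp with orange grips, one rigid piece lying on its side, 24 mm high, 77 mm long along x. Origin: under its middle, z up. Jaw end on +x: two shut parallel jaws, x from 0 to +37 mm, 23 mm wide over both (y): grip there, across y, at about x = +16 mm. Handle end on -x: two handles that spread to 52 mm at x = -38 mm. About 0.05 kg.
- green_tin: Round flat wax tin with a GREEN lid, 58 mm diameter, 26 mm high, lid up. Origin: centre of its underside, z up. About 0.09 kg.
- amber_tin: Same kind of tin with an AMBER orange-yellow lid, 58 mm diameter, 26 mm high. Belongs to no kit: bystander. Origin: centre of its underside.
- offcut: Bamboo offcut: a green-yellow tube standing upright, 54 mm diameter, 45 mm high, open. Belongs to no kit: bystander. Origin: centre of its underside.
There are look-alikes about, which are no part of the job. Leave any turquoise or yellow look-alike of the awl alone.

How it is judged (in metres and radians):
At the end, for the whole second after the job is handed in: Long bays: knife in pale, awl in dark (20 mm across; 18, 28 along; 0.25 rad). Square bays: block in pale; clamp and green tin in dark, one each (20 mm in x, 28 in y; tin 14, 22). All at rest on bay floors (origin 0 to 8 mm over tray underside), tilt under 0.1 rad (x of knife in the frame of pale_tray between -0.0625 and -0.0225 m and y of knife in the frame of pale_tray between -0.018 and 0.018 m and z of knife in the frame of pale_tray between 0 and 0.008 m and angle between each of knife, awl, block, clamp, green_tin's own z axis and vertical below 0.1 rad and angle between the x axis of knife and the y axis of pale_tray, either way round below 0.25 rad and linear speed of each of knife, awl, block, clamp, green_tin below 0.02 m/s and angular speed of each of knife, awl, block, clamp, green_tin below 0.3 rad/s and x of awl in the frame of dark_tray between -0.0625 and -0.0225 m and y of awl in the frame of dark_tray between -0.028 and 0.028 m and z of awl in the frame of dark_tray between 0 and 0.008 m and angle between the x axis of awl and the y axis of dark_tray, either way round below 0.25 rad and ((x of block in the frame of pale_tray between 0.0145 and 0.0545 m and y of block in the frame of pale_tray between 0.023 and 0.079 m) or (x of block in the frame of pale_tray between 0.0145 and 0.0545 m and y of block in the frame of pale_tray between -0.079 and -0.023 m)) and (((x of clamp in the frame of dark_tray between 0.0145 and 0.0545 m and y of clamp in the frame of dark_tray between 0.023 and 0.079 m) and (x of green_tin in the frame of dark_tray between 0.0205 and 0.0485 m and y of green_tin in the frame of dark_tray between -0.073 and -0.029 m)) or ((x of clamp in the frame of dark_tray between 0.0145 and 0.0545 m and y of clamp in the frame of dark_tray between -0.079 and -0.023 m) and (x of green_tin in the frame of dark_tray between 0.0205 and 0.0485 m and y of green_tin in the frame of dark_tray between 0.029 and 0.073 m))) and z of block in the frame of pale_tray between 0 and 0.008 m and z of clamp in the frame of dark_tray between 0 and 0.008 m and z of green_tin in the frame of dark_tray between 0 and 0.008 m); the robot touches nothing.
It fails at once if the amber tin or the bamboo offcut was moved more than 20 mm (distance of any of amber_tin, offcut from where it was at the start of the episode above 0.02 m).
It fails at once if a thing was dropped or thrown (it fell or flew faster than 0.8 m/s, a drop of over 30 mm, out of the fingers) ((linear speed of knife above 0.8 m/s and contact force between knife and the fingers below 0.01 N) or (linear speed of awl above 0.8 m/s and contact force between awl and the fingers below 0.01 N) or (linear speed of block above 0.8 m/s and contact force between block and the fingers below 0.01 N) or (linear speed of clamp above 0.8 m/s and contact force between clamp and the fingers below 0.01 N) or (linear speed of green_tin above 0.8 m/s and contact force between green_tin and the fingers below 0.01 N)).
It also fails if it takes over 120 s, if anything falls off the work surface, if the arm or the gripper's body presses on something with over 40 N, if the wrist force passes 120 N, or if a joint passes its speed limit or range.

## Working session

There is one attempt and no reset: what is moved stays moved. The work goes in short steps, Python scripts to look and compute and a shell command to move; the robot and the scene stay as the last step left them, time stands still between calls to the robot, and variables do not carry over. Pictures are saved under pics/ and viewed, at most 14 in all, crops included, and the job is handed in when it is done.

```bash
mkdir -p pics; ls
python3 - <<'E'
from cell import *
import cv2,numpy as np
for n in("top","scene"):
    im=read_camera(n); cv2.imwrite(f"pics/{n}0.png",cv2.resize(im[:,:,::-1],(800,600),interpolation=cv2.INTER_CUBIC)); np.save(f"pics/{n}0.npy",im)
    print(n,get_calibration(n))
print(get_calibration("wrist")); print(read_state())
import cell
print([x for x in dir(cell) if x[0]!='_'])
E
```

```text
pics
top {'intrinsics': array([[489.40908576,   0.        , 255.44498969],
       [  0.        , 489.40908576, 189.33483644],
       [  0.        ,   0.        ,   1.        ]]), 'xyz': array([ 453.79632563,   37.35403237, 1301.39704277]), 'orientation': array([-2.16332646,  2.17429551, -0.07070207])}
scene {'intrinsics': array([[376.69102165,   0.        , 250.26546421],
       [  0.        , 376.69102165, 190.19582334],
       [  0.        ,   0.        ,   1.        ]]), 'xyz': array([1008.14944933,  399.18272443,  962.76044595]), 'orientation': array([-1.27311205, -2.50486411,  0.71370109])}
{'intrinsics': array([[297.31863964,   0.        , 257.50955051],
       [  0.        , 297.31863964, 192.74967615],
       [  0.        ,   0.        ,   1.        ]]), 'xyz': array([ 114.07023514, -668.42125907,  384.381173  ]), 'orientation': array([1.75643618, 2.35542308, 0.36305253])}
{'time_s': 0.1, 'q': array([-9.92909829e-01,  3.59324135e-01,  1.12059282e-02, -3.39942555e-04,
       -1.22406234e+00, -2.88115436e-01]), 'joint_velocities': array([ 3.03127967e-05, -3.11115288e-04,  5.99519611e-04,  2.89281330e-03,
       -1.31311777e-03, -4.06768411e-04]), 'effort': array([-9.62076811e-04, -5.84166133e+01,  2.93753654e+01,  7.01559126e+00,
        1.01581856e-02, -6.52761241e-05]), 'ee_pos': array([ 192.76935196, -646.49765272,  244.72907307]), 'tcp_rot': array([ 4.53358545e-01, -3.10841428e+00, -2.18412519e-03]), 'wrist_force': array([ 0.04755621,  0.26606694, -0.22856832]), 'wrist_torque': array([ 0.03166044, -0.01625814, -0.02431466]), 'grasp_force': 0.0, 'gripper_width': 87.60037218443149}
['MotionError', 'get_calibration', 'hand_in', 'nose_length', 'read_camera', 'read_state']
```

View pics/top0.png

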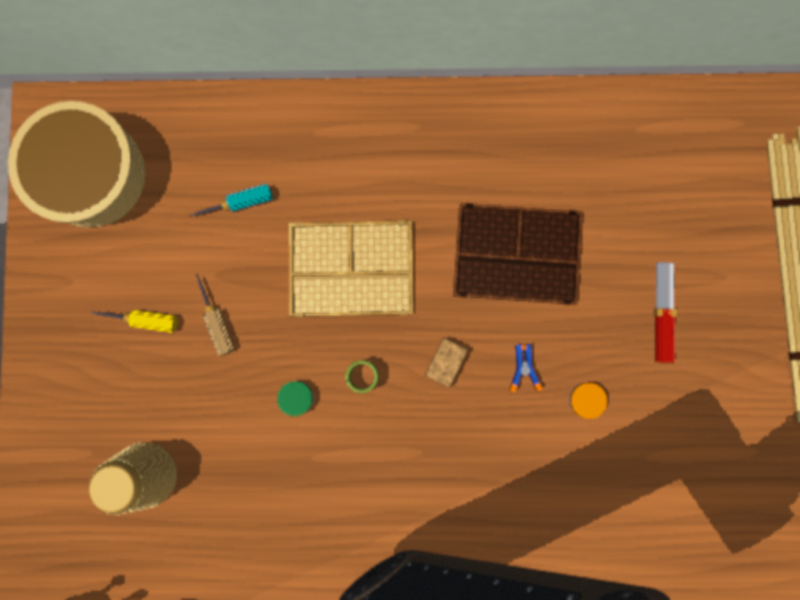

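View pics/scene0.png

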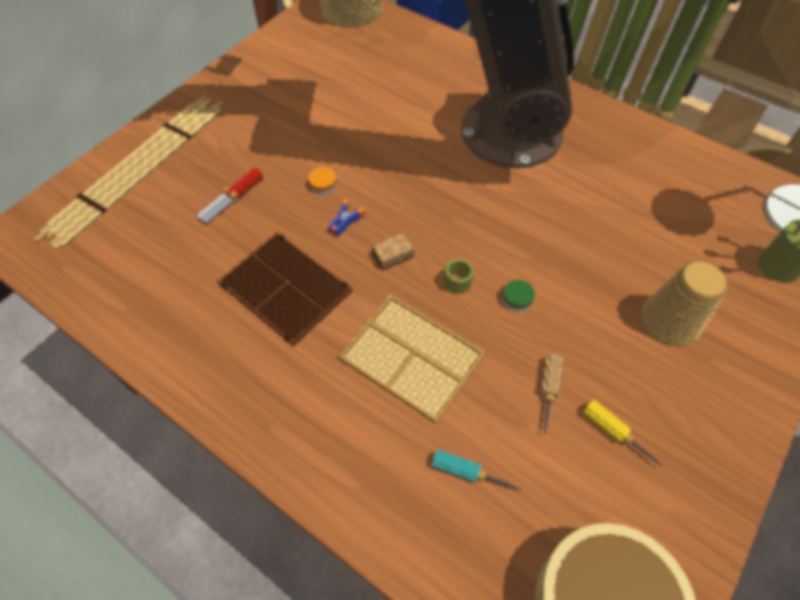

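The top view has +x up and +y left. It shows three awl-like tools: turquoise (248,198), yellow (150,320) and pale wood (217,330). The pale wooden one with the dark spike fits the description. There are two tins, green (296,398) and amber (590,400). The pale tray is at (352,268), the dark tray at (518,253), the block at (448,362), the clamp at (525,368) and the knife at (665,312). I'll confirm these in enlarged crops.

```bash
cat > h.py <<'E'
from cell import *
import numpy as np, cv2
from scipy.spatial.transform import Rotation as R
def ray(c,u,v,name):
    K=c["intrinsics"]; a=np.array([(u-K[0,2])/K[0,0],(v-K[1,2])/K[1,1]])
    if name=="wrist":
        t=np.hypot(*a); d=np.r_[a/t*np.sin(t) if t>1e-9 else [0,0],np.cos(t)]
    else: d=np.r_[a,1]
    return R.from_rotvec(c["orientation"]).apply(d)
def world(name,u,v,z,c=None):
    c=c or get_calibration(name); d=ray(c,u,v,name); o=c["xyz"]
    return o+d*(z-o[2])/d[2]
def crop(im,x,y,w,h,k,fn): cv2.imwrite(fn,cv2.resize(im[y:y+h,x:x+w,::-1],None,fx=k,fy=k,interpolation=cv2.INTER_CUBIC))
E
python3 - <<'E'
from h import *
im=np.load("pics/top0.npy")
crop(im,110,115,160,120,5,"pics/l.png"); crop(im,265,120,176,145,4.5,"pics/r.png")
E
```

```text
(no output)
```

View pics/l.png

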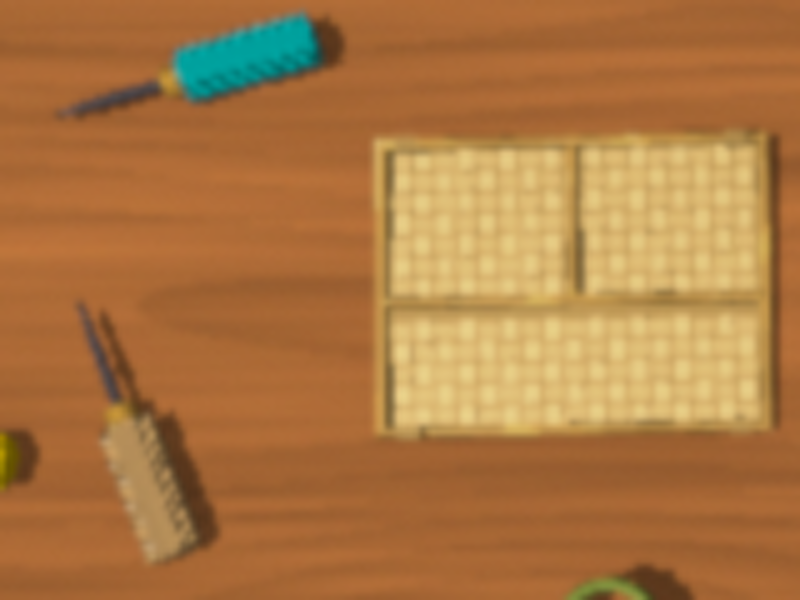

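View pics/r.png

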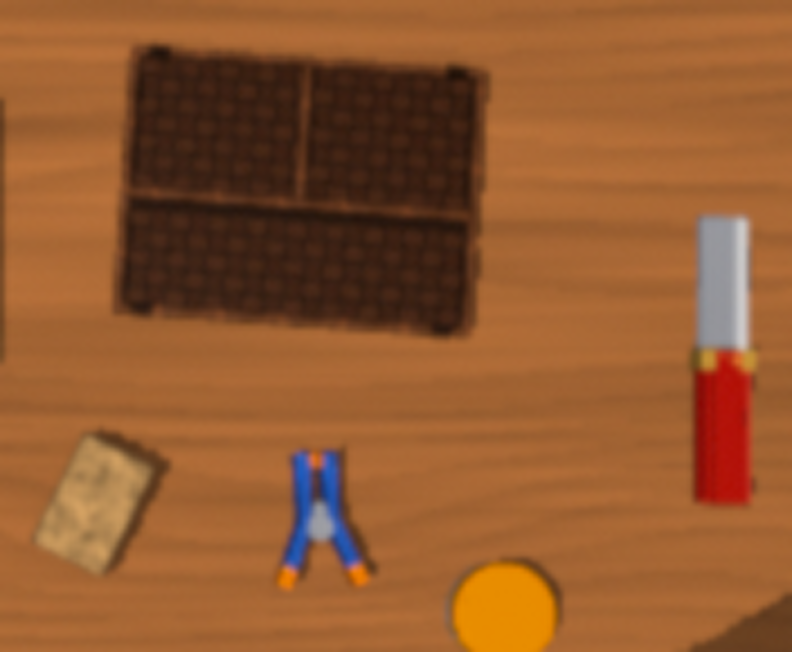

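The crops confirm the pale wooden awl with its handle end at (172,553) and spike tip at (80,302) in the left crop. Next I measure the rest.

```bash
cat >> h.py <<'E'
def L(u,v,z): return world("top",(u+.5)/5-.5+110,(v+.5)/5-.5+115,z)[:2]
def Rr(u,v,z): return world("top",(u+.5)/4.5-.5+265,(v+.5)/4.5-.5+120,z)[:2]
def T(u,v,z): return world("top",(u+.5)/1.5625-.5,(v+.5)/1.5625-.5,z)[:2]
E
python3 - <<'E'
from h import *
np.set_printoptions(precision=1,suppress=True)
ang=lambda d:np.arctan2(d[1],d[0])
for n,f,c in(("pale",L,[(375,138),(770,132),(772,432),(377,435)]),("dark",Rr,[(135,45),(488,70),(470,336),(115,312)])):
    p=np.array([f(u,v,12) for u,v in c]); d=(p[0]+p[1]-p[2]-p[3])/2;e=(p[0]+p[3]-p[1]-p[2])/2
    print(n,p.mean(0),np.linalg.norm(d),np.linalg.norm(e),ang(d),ang(e)-np.pi/2)
a=L(172,553,20);b=L(122,412,14);t=L(80,302,14);print("awl",(a+t)/2,np.linalg.norm(t-a),ang(t-a),a,b,t)
k0=Rr(722,503,18);k1=Rr(722,215,14);print("knife",(k0+k1)/2,np.linalg.norm(k1-k0),ang(k1-k0))
p=[Rr(*q,32) for q in[(95,432),(160,465),(105,575),(33,542)]];print("block",np.mean(p,0),np.linalg.norm(p[1]-p[0]),np.linalg.norm(p[1]-p[2]),ang(p[1]-p[2]),ang(p[0]-p[3]))
j=Rr(317,452,22);h=Rr(323,580,22);print("clamp",(j+h)/2,np.linalg.norm(j-h),ang(j-h))
for n,q,z in(("green",(296,398),26),("amber",(590,400),26),("offcut",(361,376),45)):print(n,T(*q,z))
print("nose",nose_length); s=read_state(); print(R.from_rotvec(s["tcp_rot"]).as_matrix())
E
```

```text
pale [611.8 145. ] 159.65446871775882 210.14163098903342 0.007810090714316578 0.0048616669365078025
dark [ 635.2 -140. ] 158.71057974872983 208.14536364680578 -0.08765320130462596 -0.07695811412896214
awl [536.6 381.3] 143.55772836226788 0.37581929874094255 [469.9 354.9] [544.6 384.2] [603.4 407.6]
knife [ 534.5 -381.2] 167.96866707888478 -0.041006507789623545
block [451.9 -17.7] 41.73653805463586 70.41572139494534 -0.47433423961301385 -0.5215543740865339
clamp [ 444.2 -145.8] 73.55879707891626 0.028874755656511805
green [393.4 234.4]
amber [ 388.5 -251.3]
offcut [429.6 125. ]
nose 19.0
[[-1.  -0.3 -0. ]
 [-0.3  1.   0. ]
 [ 0.   0.  -1. ]]
```

```bash
cat > plan.py <<'E'
# plan.py x y z yaw : yaw of tool y axis (mod pi)
import sys
from h import *
def plan(x,y,z,yaw):
    s=read_state(); r=R.from_rotvec(s["tcp_rot"]); m=r.as_matrix()
    now=np.arctan2(m[1,1],m[0,1]); d=(yaw-now+np.pi/2)%np.pi-np.pi/2
    tgt=R.from_matrix(np.c_[[np.sin(now+d),-np.cos(now+d),0],[np.cos(now+d),np.sin(now+d),0],[0,0,-1]])
    sh=r.inv().apply(np.array([x,y,z])-s["ee_pos"])/500; tu=(r.inv()*tgt).as_rotvec()/np.pi
    print("row",np.round(sh,3),np.round(tu,3),"q6",round(s["q"][5],2),"dyaw",round(d,3),"pos",np.round(s["ee_pos"],1),"t",round(s["time_s"],1))
if __name__=="__main__": plan(*map(float,sys.argv[1:5]))
E
python3 plan.py 508.5 -380 100 1.53
```

```text
Traceback (most recent call last):
  File "plan.py", line 10, in <module>
    if __name__=="__main__": plan(*map(float,sys.argv[1:5]))
                             ~~~~^^^^^^^^^^^^^^^^^^^^^^^^^^^
  File "plan.py", line 7, in plan
    tgt=R.from_matrix(np.c_[[np.sin(now+d),-np.cos(now+d),0],[np.cos(now+d),np.sin(now+d),0],[0,0,-1]])
  File "scipy/spatial/transform/_rotation.pyx", line 1143, in scipy.spatial.transform._rotation.Rotation.from_matrix
ValueError: Non-positive determinant (left-handed or null coordinate frame) in rotation matrix 0: [[ 0.99916795  0.04078501  0.        ]
 [-0.04078501  0.99916795  0.        ]
 [ 0.          0.         -1.        ]].
```

```bash
sed -i 's/\[np.sin(now+d),-np.cos(now+d),0\]/[-np.sin(now+d),np.cos(now+d),0]/' plan.py
python3 plan.py 508.5 -380 100 1.53
```

```text
row [-0.757  0.33   0.29 ] [ 0.    -0.     0.105] q6 -0.29 dyaw -0.33 pos [ 192.8 -646.5  244.7] t 0.1
```

```bash
python3 -m handwheel '[-0.757,0.33,0.29,0,0,0.105,-0.757,0.33,0.29,0,0,0.105,-0.757,0.33,0.29,0,0,0.105,-0.757,0.33,0.29,0,0,0.105,-0.757,0.33,0.29,0,0,0.105,-0.757,0.33,0.29,0,0,0.105,-0.757,0.33,0.29,0,0,0.105,-0.757,0.33,0.29,0,0,0.105]' 1;python3 plan.py 508.5 -380 100 1.53
```

```text
time_s: 0.77
ee_pos: [433.1, -443.4, 134.9]
tcp_rot: [-0.063, -3.141, -0.0]
wrist_force: [0.5, -0.5, -0.5]
gripper_width: 87.2
grasp_force: 0.0
row [-0.146  0.133  0.07 ] [ 0. -0.  0.] q6 -1.13 dyaw -0.001 pos [ 433.1 -443.4  134.9] t 0.8
```

```bash
python3 -m handwheel '[-0.14,0.127,0.06,0,0,0,-0.14,0.127,0.06,0,0,0,-0.14,0.127,0.06,0,0,0,-0.14,0.127,0.06,0,0,0,-0.14,0.127,0.06,0,0,0,-0.14,0.127,0.06,0,0,0,-0.14,0.127,0.06,0,0,0]';python3 plan.py 508.5 -380 29 1.53
python3 - <<'E'
from h import *
im=read_camera("wrist");cv2.imwrite("pics/w1.png",im[:,:,::-1])
E
```

```text
time_s: 1.35
ee_pos: [503.9, -385.1, 106.0]
tcp_rot: [0.065, 3.141, -0.0]
wrist_force: [-0.4, -0.5, 0.3]
gripper_width: 87.4
grasp_force: 0.0
row [-0.009  0.011  0.154] [-0.  0. -0.] q6 -1.27 dyaw 0.0 pos [ 503.9 -385.1  106. ] t 1.4
```

View pics/w1.png

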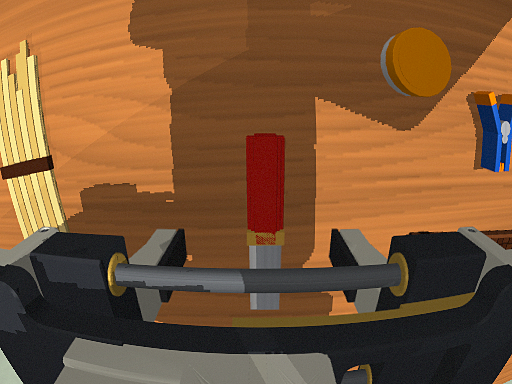

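The wrist view shows the red knife centred between the fingers, with its handle end at (265,135) and ferrule at (265,240). Descending on it: tip 10 mm above the bench, then close and lift.

```bash
python3 - <<'E'
from h import *
print(world("wrist",265,136,22)[:2],world("wrist",265,237,22)[:2])
E
python3 -m handwheel '[-0.009,0.011,0.08,0,0,0,-0.009,0.011,0.154,0,0,0,-0.009,0.011,0.154,0,0,0,-0.009,0.011,0.154,0,0,0,-0.009,0.011,0.154,0,0,0,-0.009,0.011,0.154,0,0,0]'
python3 plan.py 508.5 -380 29 1.53
```

```text
[ 447.69690018 -375.8243557 ] [ 531.18575119 -378.69316398]
time_s: 1.9
ee_pos: [510.5, -380.2, 31.3]
tcp_rot: [0.063, 3.138, -0.002]
wrist_force: [0.6, 0.2, 0.8]
gripper_width: 87.2
grasp_force: 0.0
row [0.004 0.    0.004] [-0.     0.001  0.   ] q6 -1.28 dyaw -0.001 pos [ 510.5 -380.2   31.3] t 1.9
```

```bash
python3 -m handwheel '[0,0,0.003,0,0,0,0,0,0.003,0,0,0,0,0,0.003,0,0,0,0,0,0.003,0,0,0,0,0,0.003,0,0,0,0,0,0.003,0,0,0,0,0,0.003,0,0,0,0,0,0.003,0,0,0]' -1
python3 plan.py 508.5 -380 29 1.53
```

```text
time_s: 2.57
ee_pos: [509.2, -379.1, 27.1]
tcp_rot: [-0.063, -3.141, -0.0]
wrist_force: [0.2, -0.5, -0.1]
gripper_width: 39.7
grasp_force: 0.0
row [ 0.001 -0.002 -0.004] [ 0. -0.  0.] q6 -1.28 dyaw -0.001 pos [ 509.2 -379.1   27.1] t 2.6
```

Still closing (about 70 mm/s), so I hold, then lift.

```bash
python3 -m handwheel '[0,0,-0.003,0,0,0,0,0,-0.003,0,0,0,0,0,-0.003,0,0,0,0,0,-0.003,0,0,0]'
python3 plan.py 508.5 -380 29 1.53
python3 -m handwheel '[0,0,-0.03,0,0,0,0,0,-0.08,0,0,0,0,0,-0.14,0,0,0,0,0,-0.14,0,0,0,0,0,-0.14,0,0,0]'
python3 - <<'E'
import numpy as np
def w(t,a,b):
    x,y,th=t; return x+a*np.cos(th)-b*np.sin(th), y+a*np.sin(th)+b*np.cos(th)
P=(611.8,145,.006);D=(635.2,-140,-.082)
# long bay: origin on bay centre; item x along +tray y; grip offset along item x
print("knife place",w(P,-42.5,-26)," awl",w(D,-42.5,-32)," block",w(P,34.5,51),w(P,34.5,-51)," dark sq",w(D,34.5,51),w(D,34.5,-51))
E
```

```text
time_s: 2.9
ee_pos: [509.3, -379.1, 28.8]
tcp_rot: [0.063, 3.141, -0.0]
wrist_force: [-0.4, -0.2, 0.7]
gripper_width: 29.4
grasp_force: 30.0
row [ 0.002 -0.002 -0.   ] [-0.  0.  0.] q6 -1.28 dyaw -0.001 pos [ 509.3 -379.1   28.8] t 2.9
time_s: 3.32
ee_pos: [510.3, -379.5, 100.6]
tcp_rot: [0.063, 3.137, -0.002]
wrist_force: [-0.1, 0.7, -1.1]
gripper_width: 29.8
grasp_force: 30.0
knife place (np.float64(569.4567640617066), np.float64(118.74546952859325))  awl (np.float64(590.2217445955664), np.float64(-168.41138047989813))  block (np.float64(645.9933808378596), np.float64(196.20608076075624)) (np.float64(646.6053771658662), np.float64(94.20791675524825))  dark sq (np.float64(673.7613909253299), np.float64(-91.99719664536363)) (np.float64(665.4067610305457), np.float64(-193.6544647540492))
```

```bash
python3 - <<'E'
s=open('plan.py').read()
s=s.replace("d=(yaw-now+np.pi/2)%np.pi-np.pi/2","d0=(yaw-now)%np.pi; q6=lambda d:s['q'][5]+d-(np.arctan2(y,x)-s['q'][0]); d=min([d0+k*np.pi for k in(-2,-1,0,1)],key=lambda d:abs(d)+(100 if abs(q6(d))>2.7 else 0))")
open('plan.py','w').write(s)
E
python3 plan.py 569.5 119 100 0.006
```

```text
row [-0.078  1.001  0.   ] [-0.001  0.001 -0.515] q6 -1.28 dyaw 1.617 pos [ 510.3 -379.5  100.6] t 3.3
```

```bash
python3 -m handwheel '[-0.07,0.9,0,0,0,-0.4,-0.07,0.9,0,0,0,-0.4,-0.07,0.9,0,0,0,-0.4,-0.07,0.9,0,0,0,-0.4,-0.07,0.9,0,0,0,-0.4,-0.07,0.9,0,0,0,-0.4,-0.07,0.9,0,0,0,-0.4,-0.07,0.9,0,0,0,-0.4]'; python3 plan.py 569.5 119 100 0.006
```

```text
time_s: 3.98
ee_pos: [547.3, -46.2, 97.5]
tcp_rot: [1.458, -2.781, -0.001]
wrist_force: [1.0, -0.4, -1.7]
gripper_width: 29.8
grasp_force: 30.0
row [-0.297  0.151 -0.005] [ 0.001 -0.    -0.195] q6 -0.88 dyaw 0.611 pos [547.3 -46.2  97.5] t 4.0
```

```bash
python3 -m handwheel '[-0.29,0.147,-0.005,0,0,-0.19,-0.29,0.147,-0.005,0,0,-0.19,-0.29,0.147,-0.005,0,0,-0.19,-0.29,0.147,-0.005,0,0,-0.19,-0.29,0.147,-0.005,0,0,-0.19,-0.29,0.147,-0.005,0,0,-0.19,-0.29,0.147,-0.005,0,0,-0.19,-0.29,0.147,-0.005,0,0,-0.19]'; python3 plan.py 569.5 119 35 0.006
```

```text
time_s: 4.65
ee_pos: [570.5, 111.9, 100.3]
tcp_rot: [2.2, -2.24, -0.001]
wrist_force: [-0.6, -0.3, -1.0]
gripper_width: 29.3
grasp_force: 30.0
row [-0.014  0.002  0.131] [ 0.001 -0.    -0.008] q6 -0.55 dyaw 0.024 pos [570.5 111.9 100.3] t 4.7
```

```bash
python3 -m handwheel '[-0.014,-0.001,0.06,0,0,-0.008,-0.014,-0.001,0.1,0,0,-0.008,-0.014,-0.001,0.12,0,0,-0.008,-0.014,-0.001,0.13,0,0,-0.008,-0.014,-0.001,0.131,0,0,-0.008,-0.014,-0.001,0.131,0,0,-0.008,-0.014,-0.001,0.131,0,0,-0.008,-0.014,-0.001,0.131,0,0,-0.008]'; python3 plan.py 569.5 119 33.5 0.006
```

```text
time_s: 5.32
ee_pos: [572.6, 120.0, 36.8]
tcp_rot: [-2.232, 2.208, -0.001]
wrist_force: [-0.4, 0.5, -1.3]
gripper_width: 29.8
grasp_force: 30.0
row [0.002 0.006 0.007] [-0.001  0.     0.002] q6 -0.53 dyaw -0.005 pos [572.6 120.   36.8] t 5.3
```

```bash
python3 -m handwheel '[0.001,0.004,0.006,0,0,0,0.001,0.004,0.006,0,0,0,0.001,0.004,0.006,0,0,0,0.001,0.004,0.006,0,0,0]'; python3 -m handwheel '[0,0,0,0,0,0,0,0,0,0,0,0,0,0,0,0,0,0,0,0,0,0,0,0,0,0,0,0,0,0,0,0,0,0,0,0]' 0.14;python3 -m handwheel '[0,0,-0.03,0,0,0,0,0,-0.1,0,0,0,0,0,-0.18,0,0,0,0,0,-0.2,0,0,0,0,0,-0.2,0,0,0,0,0,-0.2,0,0,0]' 1
python3 plan.py 452 -17.7 110 1.07
python3 - <<'E'
from h import *
im=read_camera("wrist");cv2.imwrite("pics/w2.png",im[:,:,::-1])
E
```

```text
time_s: 5.65
ee_pos: [569.9, 119.4, 32.8]
tcp_rot: [-2.234, 2.209, -0.0]
wrist_force: [0.4, -0.1, -1.7]
gripper_width: 29.8
grasp_force: 30.0
time_s: 6.15
ee_pos: [570.0, 119.4, 32.7]
tcp_rot: [-2.234, 2.209, -0.0]
wrist_force: [0.0, 0.1, -0.1]
gripper_width: 49.7
grasp_force: 0.0
time_s: 6.65
ee_pos: [570.3, 119.6, 133.7]
tcp_rot: [-2.232, 2.207, -0.001]
wrist_force: [-0.0, 0.1, -1.4]
gripper_width: 84.0
grasp_force: 0.0
row [0.272 0.24  0.047] [-0.001  0.    -0.337] q6 -0.53 dyaw 1.059 pos [570.3 119.6 133.7] t 6.7
```

View pics/w2.png

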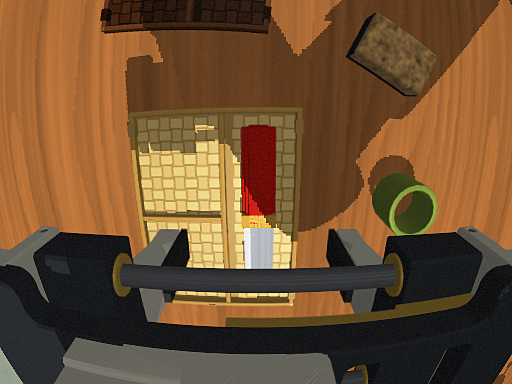

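The knife lies in the pale long bay, red handle at (259,170) and blade towards (259,270), inside the rims. Next is the block.

```bash
python3 -m handwheel '[0.272,0.24,0.04,0,0,-0.337,0.272,0.24,0.04,0,0,-0.337,0.272,0.24,0.04,0,0,-0.337,0.272,0.24,0.04,0,0,-0.337,0.272,0.24,0.04,0,0,-0.337,0.272,0.24,0.04,0,0,-0.337,0.272,0.24,0.04,0,0,-0.337,0.272,0.24,0.04,0,0,-0.337]' 1
python3 -m handwheel '[0,0,0,0,0,0,0,0,0,0,0,0]'; python3 plan.py 452 -17.7 29 1.07
```

```text
time_s: 7.37
ee_pos: [450.4, -18.7, 111.7]
tcp_rot: [3.021, -0.859, -0.003]
wrist_force: [0.3, 0.4, -0.0]
gripper_width: 87.6
grasp_force: 0.0
time_s: 7.53
ee_pos: [450.9, -18.2, 111.8]
tcp_rot: [3.017, -0.874, -0.002]
wrist_force: [1.0, -0.2, -0.4]
gripper_width: 87.5
grasp_force: 0.0
row [ 0.002 -0.002  0.166] [ 0.    0.   -0.02] q6 0.61 dyaw 0.063 pos [450.9 -18.2 111.8] t 7.5
```

```bash
python3 -m handwheel '[0.002,-0.002,0.08,0,0,-0.02,0.002,-0.002,0.15,0,0,-0.02,0.002,-0.002,0.164,0,0,-0.02,0.002,-0.002,0.164,0,0,-0.02,0.002,-0.002,0.164,0,0,-0.02,0.002,-0.002,0.164,0,0,-0.02]'
python3 -m handwheel '[0,0,0,0,0,0,0,0,0,0,0,0,0,0,0,0,0,0,0,0,0,0,0,0,0,0,0,0,0,0,0,0,0,0,0,0,0,0,0,0,0,0,0,0,0,0,0,0]' -1
python3 -m handwheel '[0,0,0,0,0,0,0,0,0,0,0,0]'
python3 -m handwheel '[0,0,-0.03,0,0,0,0,0,-0.08,0,0,0,0,0,-0.16,0,0,0,0,0,-0.16,0,0,0,0,0,-0.16,0,0,0]'
python3 plan.py 646.6 94.2 110 0.006
```

```text
time_s: 8.03
ee_pos: [453.9, -17.3, 32.0]
tcp_rot: [-3.044, 0.773, -0.002]
wrist_force: [-0.1, -0.0, 0.1]
gripper_width: 87.7
grasp_force: 0.0
time_s: 8.7
ee_pos: [453.0, -17.6, 30.7]
tcp_rot: [-3.045, 0.772, -0.0]
wrist_force: [-1.1, 0.4, 2.0]
gripper_width: 44.5
grasp_force: 30.0
time_s: 8.87
ee_pos: [453.0, -17.6, 30.8]
tcp_rot: [-3.045, 0.772, -0.0]
wrist_force: [-0.3, 0.2, 2.9]
gripper_width: 44.9
grasp_force: 30.0
time_s: 9.28
ee_pos: [454.2, -17.1, 112.6]
tcp_rot: [-3.042, 0.771, -0.006]
wrist_force: [-0.1, 0.3, -0.9]
gripper_width: 44.8
grasp_force: 30.0
row [ 0.232 -0.379  0.007] [-0.002 -0.     0.34 ] q6 0.68 dyaw -1.068 pos [454.2 -17.1 112.6] t 9.3
```

```bash
python3 -m handwheel '[0.232,-0.379,0,0,0,0.34,0.232,-0.379,0,0,0,0.34,0.232,-0.379,0,0,0,0.34,0.232,-0.379,0,0,0,0.34,0.232,-0.379,0,0,0,0.34,0.232,-0.379,0,0,0,0.34,0.232,-0.379,0,0,0,0.34,0.232,-0.379,0,0,0,0.34]'
python3 -m handwheel '[0,0,0,0,0,0,0,0,0,0,0,0,0,0,0,0,0,0]'; python3 plan.py 646.6 94.2 36 0.006
```

```text
time_s: 9.95
ee_pos: [645.0, 94.0, 107.6]
tcp_rot: [2.293, -2.142, -0.003]
wrist_force: [0.1, 0.5, 0.5]
gripper_width: 44.8
grasp_force: 30.0
time_s: 10.2
ee_pos: [644.7, 93.4, 109.8]
tcp_rot: [2.306, -2.132, -0.001]
wrist_force: [0.7, -0.2, -0.9]
gripper_width: 44.9
grasp_force: 30.0
row [-0.001 -0.004  0.148] [ 0.    -0.     0.023] q6 -0.36 dyaw -0.072 pos [644.7  93.4 109.8] t 10.2
```

```bash
python3 -m handwheel '[-0.001,-0.003,0.06,0,0,0.023,-0.001,-0.003,0.11,0,0,0.023,-0.001,-0.003,0.135,0,0,0.023,-0.001,-0.003,0.145,0,0,0.023,-0.001,-0.003,0.147,0,0,0.023,-0.001,-0.003,0.147,0,0,0.023,-0.001,-0.003,0.147,0,0,0.023,-0.001,-0.003,0.147,0,0,0.023]'
python3 -m handwheel '[0,0,0,0,0,0,0,0,0,0,0,0]'; python3 plan.py 646.6 94.2 35.5 0.006
```

```text
time_s: 10.87
ee_pos: [647.5, 94.6, 38.6]
tcp_rot: [-2.223, 2.217, -0.002]
wrist_force: [-0.1, 0.0, -0.4]
gripper_width: 44.7
grasp_force: 30.0
time_s: 11.03
ee_pos: [647.0, 94.4, 38.0]
tcp_rot: [-2.223, 2.218, -0.001]
wrist_force: [0.1, 1.0, -1.1]
gripper_width: 44.6
grasp_force: 30.0
row [0.    0.001 0.005] [-0.     0.    -0.001] q6 -0.44 dyaw 0.004 pos [647.   94.4  38. ] t 11.0
```

```bash
python3 -m handwheel '[0,0,0.004,0,0,0,0,0,0.004,0,0,0,0,0,0.004,0,0,0]'; python3 -m handwheel '[0,0,0,0,0,0,0,0,0,0,0,0,0,0,0,0,0,0,0,0,0,0,0,0,0,0,0,0,0,0,0,0,0,0,0,0]' 0.4;python3 -m handwheel '[0,0,-0.03,0,0,0,0,0,-0.1,0,0,0,0,0,-0.16,0,0,0,0,0,-0.16,0,0,0,0,0,-0.16,0,0,0,0,0,-0.16,0,0,0]' 0
python3 plan.py 460 -145.3 110 1.6
```

```text
time_s: 11.28
ee_pos: [646.5, 94.2, 35.1]
tcp_rot: [2.223, -2.219, -0.0]
wrist_force: [-0.2, -0.1, -1.7]
gripper_width: 44.5
grasp_force: 30.0
time_s: 11.78
ee_pos: [646.6, 94.3, 35.2]
tcp_rot: [-2.223, 2.22, -0.0]
wrist_force: [0.4, 0.6, 0.1]
gripper_width: 61.1
grasp_force: 0.0
time_s: 12.28
ee_pos: [646.3, 94.2, 115.1]
tcp_rot: [-2.223, 2.22, 0.001]
wrist_force: [-0.0, -1.3, -0.5]
gripper_width: 43.9
grasp_force: 0.0
row [0.479 0.373 0.01 ] [0.    0.    0.491] q6 -0.44 dyaw -1.543 pos [646.3  94.2 115.1] t 12.3
```

```bash
python3 -m handwheel '[0.479,0.373,0,0,0,0.491,0.479,0.373,0,0,0,0.491,0.479,0.373,0,0,0,0.491,0.479,0.373,0,0,0,0.491,0.479,0.373,0,0,0,0.491,0.479,0.373,0,0,0,0.491,0.479,0.373,0,0,0,0.491,0.479,0.373,0,0,0,0.491]' 0.4
python3 plan.py 460 -145.3 110 1.6
```

```text
time_s: 12.95
ee_pos: [455.3, -148.3, 113.7]
tcp_rot: [0.873, -3.013, -0.002]
wrist_force: [-0.6, 0.7, -0.1]
gripper_width: 61.4
grasp_force: 0.0
row [-0.011 -0.     0.007] [ 0.001 -0.001  0.17 ] q6 -1.1 dyaw -0.535 pos [ 455.3 -148.3  113.7] t 12.9
```

```bash
python3 -m handwheel '[-0.008,0,0,0,0,0.165,-0.008,0,0,0,0,0.165,-0.008,0,0,0,0,0.165,-0.008,0,0,0,0,0.165,-0.008,0,0,0,0,0.165,-0.008,0,0,0,0,0.165,-0.008,0,0,0,0,0.165]'
python3 plan.py 460 -145.3 29 1.6
python3 - <<'E'
from h import *
im=read_camera("wrist");cv2.imwrite("pics/w3.png",im[:,:,::-1])
E
```

```text
time_s: 13.53
ee_pos: [463.5, -143.4, 114.6]
tcp_rot: [0.091, -3.139, 0.0]
wrist_force: [0.7, -0.7, 0.4]
gripper_width: 61.6
grasp_force: 0.0
row [ 0.007 -0.003  0.171] [-0.    -0.     0.009] q6 -1.62 dyaw -0.029 pos [ 463.5 -143.4  114.6] t 13.5
```

View pics/w3.png

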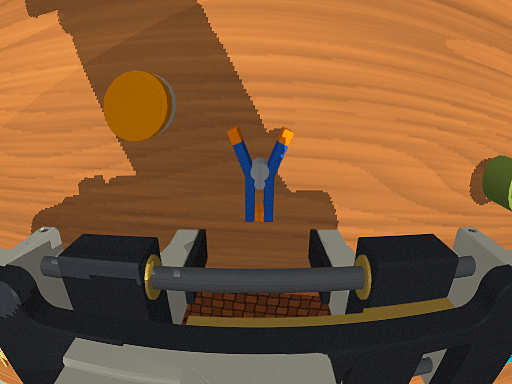

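The clamp is centred between the fingers, with its jaw tips at (260,221) and handle ends at (234,130) and (288,130). I check its position along x.

```bash
python3 - <<'E'
from h import *
print(world("wrist",260,221,22)[:2],world("wrist",261,128,22)[:2],get_calibration("wrist")["xyz"])
E
python3 -m handwheel '[0.007,-0.003,0.08,0,0,0.009,0.007,-0.003,0.15,0,0,0.009,0.007,-0.003,0.169,0,0,0.009,0.007,-0.003,0.169,0,0,0.009,0.007,-0.003,0.169,0,0,0.009,0.007,-0.003,0.169,0,0,0.009]'
python3 plan.py 460 -145.3 29 1.6
```

```text
[ 479.52404633 -138.85555955] [ 401.69022376 -142.71686483] [ 381.7064698  -146.49402114  254.43196497]
time_s: 14.08
ee_pos: [461.7, -145.0, 32.1]
tcp_rot: [-0.043, 3.139, -0.0]
wrist_force: [0.9, 0.4, 0.3]
gripper_width: 61.2
grasp_force: 0.0
row [ 0.004 -0.     0.006] [-0.     0.001 -0.001] q6 -1.65 dyaw 0.002 pos [ 461.7 -145.    32.1] t 14.1
```

```bash
python3 -m handwheel '[0.002,0,0.003,0,0,0,0.002,0,0.003,0,0,0,0.002,0,0.003,0,0,0,0.002,0,0.003,0,0,0,0.002,0,0.003,0,0,0,0.002,0,0.003,0,0,0,0.002,0,0.003,0,0,0,0.002,0,0.003,0,0,0]' -1
python3 -m handwheel '[0,0,0,0,0,0,0,0,0,0,0,0]'
python3 -m handwheel '[0,0,-0.03,0,0,0,0,0,-0.08,0,0,0,0,0,-0.16,0,0,0,0,0,-0.16,0,0,0,0,0,-0.16,0,0,0]'
python3 plan.py 666.8 -176.7 110 -0.082
```

```text
time_s: 14.75
ee_pos: [459.6, -145.1, 29.3]
tcp_rot: [-0.041, 3.141, -0.0]
wrist_force: [-1.1, 0.7, 2.1]
gripper_width: 23.1
grasp_force: 29.9
time_s: 14.92
ee_pos: [459.6, -145.1, 29.3]
tcp_rot: [-0.041, 3.141, -0.0]
wrist_force: [-1.0, 0.5, 4.2]
gripper_width: 22.7
grasp_force: 29.9
time_s: 15.33
ee_pos: [461.0, -145.0, 111.2]
tcp_rot: [-0.041, 3.136, 0.0]
wrist_force: [-0.2, -0.1, -1.2]
gripper_width: 22.9
grasp_force: 29.9
row [-0.41  -0.074  0.004] [-0.001  0.001 -0.466] q6 -1.65 dyaw 1.463 pos [ 461.  -145.   111.2] t 15.3
```

```bash
python3 -m handwheel '[-0.41,-0.074,0,0,0,-0.466,-0.41,-0.074,0,0,0,-0.466,-0.41,-0.074,0,0,0,-0.466,-0.41,-0.074,0,0,0,-0.466,-0.41,-0.074,0,0,0,-0.466,-0.41,-0.074,0,0,0,-0.466,-0.41,-0.074,0,0,0,-0.466,-0.41,-0.074,0,0,0,-0.466]'
python3 plan.py 666.8 -176.7 110 -0.082
```

```text
time_s: 16.0
ee_pos: [664.9, -176.9, 106.0]
tcp_rot: [1.548, -2.73, -0.004]
wrist_force: [0.3, 0.0, -0.9]
gripper_width: 22.7
grasp_force: 29.9
row [-0.002 -0.003 -0.008] [ 0.001 -0.    -0.146] q6 -0.56 dyaw 0.457 pos [ 664.9 -176.9  106. ] t 16.0
```

```bash
python3 -m handwheel '[-0.002,-0.003,0,0,0,-0.14,-0.002,-0.003,0,0,0,-0.14,-0.002,-0.003,0,0,0,-0.14,-0.002,-0.003,0,0,0,-0.14,-0.002,-0.003,0,0,0,-0.14,-0.002,-0.003,0,0,0,-0.14]'
python3 -m handwheel '[0,0,0.05,0,0,0,0,0,0.1,0,0,0,0,0,0.12,0,0,0,0,0,0.13,0,0,0,0,0,0.13,0,0,0,0,0,0.13,0,0,0]'
python3 plan.py 666.8 -176.7 34 -0.082
```

```text
time_s: 16.5
ee_pos: [666.5, -176.7, 107.7]
tcp_rot: [2.098, -2.337, -0.002]
wrist_force: [-0.8, -0.5, -0.4]
gripper_width: 22.6
grasp_force: 29.9
time_s: 17.0
ee_pos: [667.7, -176.8, 44.7]
tcp_rot: [-2.101, 2.335, -0.001]
wrist_force: [1.3, -0.2, -0.1]
gripper_width: 22.6
grasp_force: 29.9
row [-0.     0.002  0.021] [-0.    -0.    -0.007] q6 -0.13 dyaw 0.023 pos [ 667.7 -176.8   44.7] t 17.0
```

```bash
python3 -m handwheel '[0,0.002,0.018,0,0,-0.007,0,0.002,0.018,0,0,-0.007,0,0.002,0.018,0,0,-0.007,0,0.002,0.018,0,0,-0.007,0,0.002,0.018,0,0,-0.007]'
python3 plan.py 666.8 -176.7 34 -0.082
python3 - <<'E'
from h import *
im=read_camera("wrist");cv2.imwrite("pics/w4.png",im[:,:,::-1])
E
```

```text
time_s: 17.42
ee_pos: [666.5, -176.6, 35.7]
tcp_rot: [-2.127, 2.311, -0.001]
wrist_force: [-0.9, 0.5, -0.3]
gripper_width: 22.8
grasp_force: 29.9
row [ 0.    -0.001  0.003] [-0.  0. -0.] q6 -0.11 dyaw 0.001 pos [ 666.5 -176.6   35.7] t 17.4
```

View pics/w4.png

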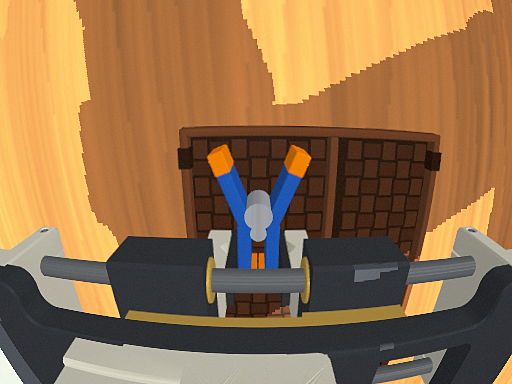

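The clamp sits inside the bay, with its handle ends at (220,160) and (297,160) and the rim at (190,135). Releasing it, then on to the awl.

```bash
python3 -m handwheel '[0,0,0.004,0,0,0,0,0,0.004,0,0,0,0,0,0.004,0,0,0]'; python3 -m handwheel '[0,0,0,0,0,0,0,0,0,0,0,0,0,0,0,0,0,0,0,0,0,0,0,0,0,0,0,0,0,0]' -0.05;python3 -m handwheel '[0,0,-0.03,0,0,0,0,0,-0.1,0,0,0,0,0,-0.16,0,0,0,0,0,-0.16,0,0,0,0,0,-0.16,0,0,0,0,0,-0.16,0,0,0]'
python3 plan.py 507 369.6 110 1.947
```

```text
time_s: 17.72
ee_pos: [666.5, -176.6, 33.4]
tcp_rot: [-2.127, 2.311, -0.001]
wrist_force: [-0.3, 0.5, 0.3]
gripper_width: 22.3
grasp_force: 29.9
time_s: 18.13
ee_pos: [666.1, -176.7, 33.1]
tcp_rot: [2.127, -2.312, -0.0]
wrist_force: [-0.1, -0.1, -0.4]
gripper_width: 41.3
grasp_force: 0.0
time_s: 18.63
ee_pos: [665.9, -176.5, 113.1]
tcp_rot: [-2.127, 2.312, 0.0]
wrist_force: [-0.2, 0.6, 0.1]
gripper_width: 41.6
grasp_force: 0.0
row [-1.062  0.408  0.007] [0.    0.    0.354] q6 -0.11 dyaw -1.111 pos [ 665.9 -176.5  113.1] t 18.6
```

```bash
python3 -m handwheel '[-0.95,0.365,0,0,0,0.3,-0.95,0.365,0,0,0,0.3,-0.95,0.365,0,0,0,0.3,-0.95,0.365,0,0,0,0.3,-0.95,0.365,0,0,0,0.3,-0.95,0.365,0,0,0,0.3,-0.95,0.365,0,0,0,0.3,-0.95,0.365,0,0,0,0.3]' 1
python3 plan.py 507 369.6 110 1.947
```

```text
time_s: 19.3
ee_pos: [576.1, 129.2, 111.9]
tcp_rot: [0.839, -3.025, 0.001]
wrist_force: [0.3, -0.3, 0.1]
gripper_width: 85.9
grasp_force: 0.0
row [-0.129  0.483  0.004] [-0.    -0.001  0.052] q6 -1.58 dyaw -0.165 pos [576.1 129.2 111.9] t 19.3
```

```bash
python3 -m handwheel '[-0.127,0.47,0,0,0,0.052,-0.127,0.47,0,0,0,0.052,-0.127,0.47,0,0,0,0.052,-0.127,0.47,0,0,0,0.052,-0.127,0.47,0,0,0,0.052,-0.127,0.47,0,0,0,0.052,-0.127,0.47,0,0,0,0.052,-0.127,0.47,0,0,0,0.052]' 1
python3 plan.py 507 369.6 29 1.947
python3 - <<'E'
from h import *
im=read_camera("wrist");cv2.imwrite("pics/w5.png",im[:,:,::-1])
E
```

```text
time_s: 19.97
ee_pos: [508.2, 363.3, 111.5]
tcp_rot: [0.604, -3.081, 0.002]
wrist_force: [0.5, -1.2, -0.7]
gripper_width: 87.8
grasp_force: 0.0
row [-0.003  0.013  0.165] [-0.    -0.001  0.003] q6 -2.12 dyaw -0.011 pos [508.2 363.3 111.5] t 20.0
```

View pics/w5.png

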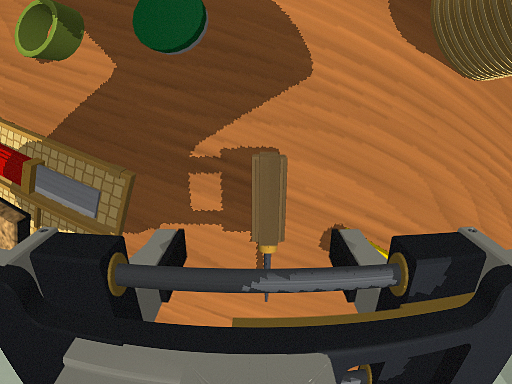

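The wooden awl has its handle end at (268,152) and ferrule at (267,245), nearly centred. The yellow one is just beyond the right finger at (380,250), so I narrow the opening before going down.

```bash
python3 -m handwheel '[-0.003,0.011,0,0,0,0.003,-0.003,0.011,0,0,0,0.003,-0.003,0.011,0,0,0,0.003,-0.003,0.011,0,0,0,0.003]' 0.4
python3 plan.py 507 369.6 29 1.947
python3 - <<'E'
from h import *
print(world("wrist",268,154,26)[:2],world("wrist",267,243,24)[:2],L(20,460,20))
E
python3 -m handwheel '[0,0,0.08,0,0,0,0,0,0.14,0,0,0,0,0,0.163,0,0,0,0,0,0.163,0,0,0,0,0,0.163,0,0,0,0,0,0.163,0,0,0]'
python3 plan.py 507 369.6 29 1.947
```

```text
time_s: 20.35
ee_pos: [509.4, 366.6, 113.2]
tcp_rot: [0.583, -3.087, 0.0]
wrist_force: [0.7, 0.1, 1.5]
gripper_width: 66.3
grasp_force: 0.0
row [0.002 0.007 0.168] [-0.    -0.    -0.001] q6 -2.13 dyaw 0.003 pos [509.4 366.6 113.2] t 20.4
[467.18989144 360.46157754] [539.24343132 388.7153698 ] [519.11900438 436.16511918]
time_s: 20.85
ee_pos: [510.0, 368.3, 33.4]
tcp_rot: [-0.585, 3.085, 0.002]
wrist_force: [0.1, 0.7, 0.8]
gripper_width: 61.2
grasp_force: 0.0
row [0.005 0.005 0.009] [ 0.     0.001 -0.001] q6 -2.13 dyaw 0.002 pos [510.  368.3  33.4] t 20.9
```

```bash
python3 -m handwheel '[0.006,0.006,0.006,0,0,0,0.006,0.006,0.006,0,0,0,0.006,0.006,0.006,0,0,0]'
python3 -m handwheel '[0,0,0,0,0,0,0,0,0,0,0,0,0,0,0,0,0,0,0,0,0,0,0,0,0,0,0,0,0,0,0,0,0,0,0,0,0,0,0,0,0,0,0,0,0,0,0,0]' -1
python3 -m handwheel '[0,0,-0.03,0,0,0,0,0,-0.08,0,0,0,0,0,-0.16,0,0,0,0,0,-0.16,0,0,0,0,0,-0.16,0,0,0]'
python3 plan.py 590.2 -168.4 110 -0.082
```

```text
time_s: 21.1
ee_pos: [505.1, 369.7, 29.7]
tcp_rot: [-0.585, 3.086, 0.002]
wrist_force: [-0.8, -0.1, 0.3]
gripper_width: 61.6
grasp_force: 0.0
time_s: 21.77
ee_pos: [505.2, 369.2, 28.7]
tcp_rot: [-0.585, 3.087, 0.0]
wrist_force: [0.5, 0.0, 0.1]
gripper_width: 27.7
grasp_force: 30.0
time_s: 22.18
ee_pos: [506.2, 370.5, 111.4]
tcp_rot: [-0.584, 3.083, 0.005]
wrist_force: [-0.7, 0.1, -1.2]
gripper_width: 27.5
grasp_force: 30.0
row [ 2.380e-01 -1.064e+00 -1.000e-03] [-0.     0.002 -0.355] q6 -2.14 dyaw 1.114 pos [506.2 370.5 111.4] t 22.2
```

```bash
python3 -m handwheel '[0.214,-0.957,0,0,0,-0.32,0.214,-0.957,0,0,0,-0.32,0.214,-0.957,0,0,0,-0.32,0.214,-0.957,0,0,0,-0.32,0.214,-0.957,0,0,0,-0.32,0.214,-0.957,0,0,0,-0.32,0.214,-0.957,0,0,0,-0.32,0.214,-0.957,0,0,0,-0.32]'
python3 plan.py 590.2 -169 110 -0.082
```

```text
time_s: 22.85
ee_pos: [553.9, 50.8, 107.7]
tcp_rot: [1.95, -2.461, -0.001]
wrist_force: [0.5, 0.5, -0.4]
gripper_width: 27.5
grasp_force: 30.0
row [ 0.411 -0.171 -0.004] [ 0.    -0.    -0.047] q6 -0.67 dyaw 0.149 pos [553.9  50.8 107.7] t 22.9
```

```bash
python3 -m handwheel '[0.4,-0.166,0,0,0,-0.044,0.4,-0.166,0,0,0,-0.044,0.4,-0.166,0,0,0,-0.044,0.4,-0.166,0,0,0,-0.044,0.4,-0.166,0,0,0,-0.044,0.4,-0.166,0,0,0,-0.044,0.4,-0.166,0,0,0,-0.044,0.4,-0.166,0,0,0,-0.044]'
python3 -m handwheel '[0,0,0,0,0,0,0,0,0,0,0,0,0,0,0,0,0,0]'
python3 plan.py 590.2 -169 34 -0.082
```

```text
time_s: 23.52
ee_pos: [587.6, -161.9, 107.3]
tcp_rot: [2.106, -2.329, -0.003]
wrist_force: [0.2, 0.1, -0.5]
gripper_width: 27.1
grasp_force: 30.0
time_s: 23.77
ee_pos: [588.5, -159.8, 108.6]
tcp_rot: [2.112, -2.326, -0.0]
wrist_force: [0.1, -0.4, -0.1]
gripper_width: 27.9
grasp_force: 30.0
row [ 0.018 -0.005  0.149] [ 0.     0.    -0.005] q6 -0.15 dyaw 0.014 pos [ 588.5 -159.8  108.6] t 23.8
```

```bash
python3 -m handwheel '[0.018,-0.004,0.05,0,0,-0.005,0.018,-0.004,0.1,0,0,-0.005,0.018,-0.004,0.13,0,0,-0.005,0.018,-0.004,0.144,0,0,-0.005,0.018,-0.004,0.145,0,0,-0.005,0.018,-0.004,0.145,0,0,-0.005,0.018,-0.004,0.145,0,0,-0.005,0.018,-0.004,0.145,0,0,-0.005]'
python3 -m handwheel '[0,0,0,0,0,0,0,0,0,0,0,0]'
python3 plan.py 590.2 -169 33.5 -0.082
```

```text
time_s: 24.43
ee_pos: [590.7, -169.9, 37.6]
tcp_rot: [-2.128, 2.309, -0.003]
wrist_force: [0.2, 0.6, -0.3]
gripper_width: 27.4
grasp_force: 30.0
time_s: 24.6
ee_pos: [590.1, -170.1, 37.0]
tcp_rot: [-2.128, 2.31, -0.002]
wrist_force: [-0.1, -0.5, -1.0]
gripper_width: 27.7
grasp_force: 30.0
row [-0.002  0.     0.007] [-0.  0. -0.] q6 -0.12 dyaw 0.0 pos [ 590.1 -170.1   37. ] t 24.6
```

```bash
python3 -m handwheel '[0,0,0.006,0,0,0,0,0,0.006,0,0,0,0,0,0.006,0,0,0]'; python3 -m handwheel '[0,0,0,0,0,0,0,0,0,0,0,0,0,0,0,0,0,0,0,0,0,0,0,0,0,0,0,0,0,0]' -0.1;python3 -m handwheel '[0,0,-0.03,0,0,0,0,0,-0.1,0,0,0,0,0,-0.16,0,0,0,0,0,-0.16,0,0,0,0,0,-0.16,0,0,0,0,0,-0.16,0,0,0]'
python3 plan.py 393.4 234.4 110 2.1;python3 - <<'E'
from h import *
im=read_camera("wrist");cv2.imwrite("pics/w6.png",im[:,:,::-1])
E
```

```text
time_s: 24.85
ee_pos: [589.5, -170.2, 33.0]
tcp_rot: [2.128, -2.311, -0.0]
wrist_force: [-0.1, 1.2, -1.1]
gripper_width: 27.5
grasp_force: 30.0
time_s: 25.27
ee_pos: [589.7, -170.1, 33.2]
tcp_rot: [-2.128, 2.311, -0.0]
wrist_force: [-0.2, 0.7, -1.0]
gripper_width: 39.4
grasp_force: 0.0
time_s: 25.77
ee_pos: [589.4, -170.0, 113.1]
tcp_rot: [-2.128, 2.311, 0.0]
wrist_force: [0.0, -0.7, -0.9]
gripper_width: 39.6
grasp_force: 0.0
row [-0.774  0.457  0.006] [0.    0.    0.305] q6 -0.12 dyaw -0.959 pos [ 589.4 -170.   113.1] t 25.8
```

View pics/w6.png

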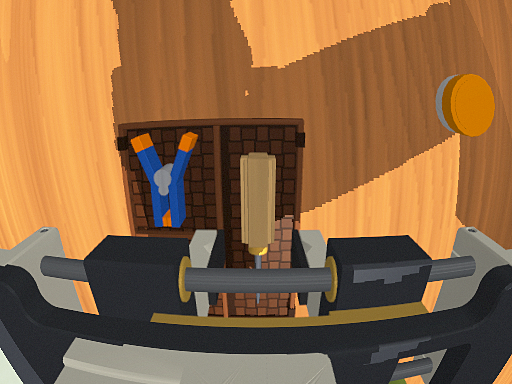

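The awl is in the dark long bay, handle (258,155)–(258,245), and the clamp is flat in its square bay. Last is the green tin, with no turn needed.

```bash
python3 plan.py 393.4 234.4 110 -0.082; python3 -m handwheel '[-0.774,0.457,0,0,0,0,-0.774,0.457,0,0,0,0,-0.774,0.457,0,0,0,0,-0.774,0.457,0,0,0,0,-0.774,0.457,0,0,0,0,-0.774,0.457,0,0,0,0,-0.774,0.457,0,0,0,0,-0.774,0.457,0,0,0,0]' 1
python3 plan.py 393.4 234.4 110 -0.082
```

```text
row [-0.774  0.457  0.006] [ 0.  0. -0.] q6 -0.12 dyaw 0.001 pos [ 589.  -170.   112.4] t 25.8
time_s: 26.48
ee_pos: [442.5, 130.8, 112.2]
tcp_rot: [2.127, -2.31, -0.0]
wrist_force: [0.8, -0.1, 0.7]
gripper_width: 85.3
grasp_force: 0.0
row [-0.198  0.115  0.004] [ 0. -0. -0.] q6 -0.8 dyaw 0.0 pos [442.5 130.8 112.2] t 26.5
```

```bash
python3 -m handwheel '[-0.185,0.107,0,0,0,0,-0.185,0.107,0,0,0,0,-0.185,0.107,0,0,0,0,-0.185,0.107,0,0,0,0,-0.185,0.107,0,0,0,0,-0.185,0.107,0,0,0,0,-0.185,0.107,0,0,0,0,-0.185,0.107,0,0,0,0]' 1
python3 plan.py 393.4 234.4 29 -0.082
python3 - <<'E'
from h import *
im=read_camera("wrist");c=get_calibration("wrist")
m=cv2.inRange(cv2.cvtColor(im,cv2.COLOR_RGB2HSV),(60,120,40),(90,255,255))
n,_,st,ce=cv2.connectedComponentsWithStats(m); i=1+np.argmax(st[1:,4]); print(st[i],ce[i],world("wrist",*ce[i],26)[:2])
E
```

```text
time_s: 27.15
ee_pos: [398.8, 225.3, 112.8]
tcp_rot: [2.126, -2.312, 0.0]
wrist_force: [-0.6, -0.3, 0.4]
gripper_width: 87.7
grasp_force: 0.0
row [-0.017  0.012  0.168] [ 0.    -0.    -0.001] q6 -1.03 dyaw 0.002 pos [398.8 225.3 112.8] t 27.1
[ 233  184   70   68 3684] [267.32546145 217.59473398] [391.34264086 238.61938977]
```

Wrist view puts the tin at (391,239) and the top view at (393,234), so I use (392.5,236).

```bash
python3 -m handwheel '[-0.019,0.012,0,0,0,0,-0.019,0.012,0,0,0,0,-0.019,0.012,0,0,0,0,-0.019,0.012,0.06,0,0,0,-0.019,0.012,0.12,0,0,0,-0.019,0.012,0.14,0,0,0,-0.019,0.012,0.14,0,0,0,-0.019,0.012,0.14,0,0,0]'
python3 plan.py 392.5 236 29 -0.082
```

```text
time_s: 27.87
ee_pos: [393.4, 236.1, 43.0]
tcp_rot: [2.127, -2.31, 0.001]
wrist_force: [-0.1, -0.0, 0.9]
gripper_width: 87.4
grasp_force: 0.0
row [0.    0.002 0.028] [ 0. -0. -0.] q6 -1.05 dyaw 0.0 pos [393.4 236.1  43. ] t 27.9
```

```bash
python3 -m handwheel '[0,0.001,0.026,0,0,0,0,0.001,0.026,0,0,0,0,0.001,0.026,0,0,0]'
python3 -m handwheel '[0,0,0,0,0,0,0,0,0,0,0,0,0,0,0,0,0,0,0,0,0,0,0,0,0,0,0,0,0,0,0,0,0,0,0,0,0,0,0,0,0,0,0,0,0,0,0,0]' -1
python3 -m handwheel '[0,0,-0.03,0,0,0,0,0,-0.08,0,0,0,0,0,-0.16,0,0,0,0,0,-0.16,0,0,0,0,0,-0.16,0,0,0]'
python3 plan.py 673.8 -92 110 -0.082
```

```text
time_s: 28.12
ee_pos: [393.2, 236.6, 31.0]
tcp_rot: [-2.128, 2.31, 0.0]
wrist_force: [-0.4, 0.5, 0.6]
gripper_width: 87.5
grasp_force: 0.0
time_s: 28.78
ee_pos: [393.0, 236.5, 30.4]
tcp_rot: [-2.128, 2.311, 0.0]
wrist_force: [-1.8, -0.0, 6.0]
gripper_width: 57.5
grasp_force: 30.0
time_s: 29.2
ee_pos: [393.8, 237.6, 112.1]
tcp_rot: [-2.125, 2.307, 0.002]
wrist_force: [-0.7, 0.5, -0.9]
gripper_width: 57.1
grasp_force: 30.0
row [ 0.611 -0.612  0.003] [-0.001  0.001 -0.   ] q6 -1.06 dyaw 0.0 pos [393.8 237.6 112.1] t 29.2
```

```bash
python3 -m handwheel '[0.611,-0.612,0,0,0,0,0.611,-0.612,0,0,0,0,0.611,-0.612,0,0,0,0,0.611,-0.612,0,0,0,0,0.611,-0.612,0,0,0,0,0.611,-0.612,0,0,0,0,0.611,-0.612,0,0,0,0,0.611,-0.612,0,0,0,0]'
python3 plan.py 673.8 -92 110 -0.082
```

```text
time_s: 29.87
ee_pos: [608.9, -19.7, 108.3]
tcp_rot: [2.126, -2.31, -0.002]
wrist_force: [0.6, 1.9, -0.7]
gripper_width: 57.1
grasp_force: 30.0
row [ 0.133 -0.141 -0.004] [ 0.001 -0.    -0.   ] q6 -0.37 dyaw 0.001 pos [608.9 -19.7 108.3] t 29.9
```

```bash
python3 -m handwheel '[0.12,-0.13,0,0,0,0,0.12,-0.13,0,0,0,0,0.12,-0.13,0,0,0,0,0.12,-0.13,0,0,0,0,0.12,-0.13,0,0,0,0,0.12,-0.13,0,0,0,0,0.12,-0.13,0,0,0,0,0.12,-0.13,0,0,0,0]'
python3 plan.py 673.8 -92 35 -0.082
```

```text
time_s: 30.53
ee_pos: [668.1, -81.7, 110.3]
tcp_rot: [-2.13, 2.309, 0.0]
wrist_force: [0.1, 0.2, -1.8]
gripper_width: 57.5
grasp_force: 30.0
row [ 0.02  -0.013  0.151] [0. 0. 0.] q6 -0.25 dyaw -0.001 pos [668.1 -81.7 110.3] t 30.5
```

```bash
python3 -m handwheel '[0.02,-0.012,0.05,0,0,0,0.02,-0.012,0.1,0,0,0,0.02,-0.012,0.13,0,0,0,0.02,-0.012,0.146,0,0,0,0.02,-0.012,0.146,0,0,0,0.02,-0.012,0.146,0,0,0,0.02,-0.012,0.146,0,0,0,0.02,-0.012,0.146,0,0,0]'
python3 -m handwheel '[0,0,0,0,0,0,0,0,0,0,0,0]'
python3 plan.py 673.8 -92 35 -0.082
```

```text
time_s: 31.2
ee_pos: [674.5, -93.0, 38.7]
tcp_rot: [-2.128, 2.309, -0.002]
wrist_force: [0.5, 0.1, 0.4]
gripper_width: 57.2
grasp_force: 30.0
time_s: 31.37
ee_pos: [674.1, -93.2, 38.0]
tcp_rot: [-2.128, 2.31, -0.001]
wrist_force: [-0.2, 0.4, -1.8]
gripper_width: 57.5
grasp_force: 30.0
row [-0.002  0.001  0.006] [-0.  0. -0.] q6 -0.23 dyaw 0.0 pos [674.1 -93.2  38. ] t 31.4
```

Lower, release with a small opening, lift, and back the arm away before looking.

```bash
python3 -m handwheel '[0,0,0.005,0,0,0,0,0,0.005,0,0,0,0,0,0.005,0,0,0]'; python3 -m handwheel '[0,0,0,0,0,0,0,0,0,0,0,0,0,0,0,0,0,0,0,0,0,0,0,0,0,0,0,0,0,0]' 0.6;python3 -m handwheel '[0,0,-0.03,0,0,0,0,0,-0.1,0,0,0,0,0,-0.2,0,0,0,0,0,-0.3,0,0,0,0,0,-0.4,0,0,0,0,0,-0.4,0,0,0,0,0,-0.4,0,0,0]'
python3 -m handwheel '[0.5,0,0,0,0,0,0.5,0,0,0,0,0,0.5,0,0,0,0,0,0.5,0,0,0,0,0,0.5,0,0,0,0,0,0.5,0,0,0,0,0,0.5,0,0,0,0,0,0.5,0,0,0,0,0]'
python3 -m handwheel '[0,0,0,0,0,0,0,0,0,0,0,0,0,0,0,0,0,0,0,0,0,0,0,0]'
python3 - <<'E'
from h import *
crop(read_camera("top"),110,115,320,160,2.5,"pics/t2.png")
E
```

```text
time_s: 31.62
ee_pos: [673.6, -93.3, 34.6]
tcp_rot: [2.128, -2.311, -0.0]
wrist_force: [0.6, 0.0, -0.5]
gripper_width: 57.0
grasp_force: 30.0
time_s: 32.03
ee_pos: [673.7, -93.2, 34.7]
tcp_rot: [-2.128, 2.311, -0.0]
wrist_force: [-0.7, -0.6, 0.7]
gripper_width: 69.8
grasp_force: 0.0
time_s: 32.62
ee_pos: [676.6, -93.6, 242.9]
tcp_rot: [-2.124, 2.304, -0.013]
wrist_force: [0.6, 0.1, -0.1]
gripper_width: 70.1
grasp_force: 0.0
time_s: 33.28
ee_pos: [652.0, -345.1, 233.6]
tcp_rot: [2.123, -2.315, -0.002]
wrist_force: [0.8, 0.1, -0.3]
gripper_width: 69.9
grasp_force: 0.0
time_s: 33.62
ee_pos: [653.7, -341.1, 235.0]
tcp_rot: [-2.13, 2.309, -0.0]
wrist_force: [-0.4, -0.1, -0.2]
gripper_width: 70.1
grasp_force: 0.0
```

View pics/t2.png

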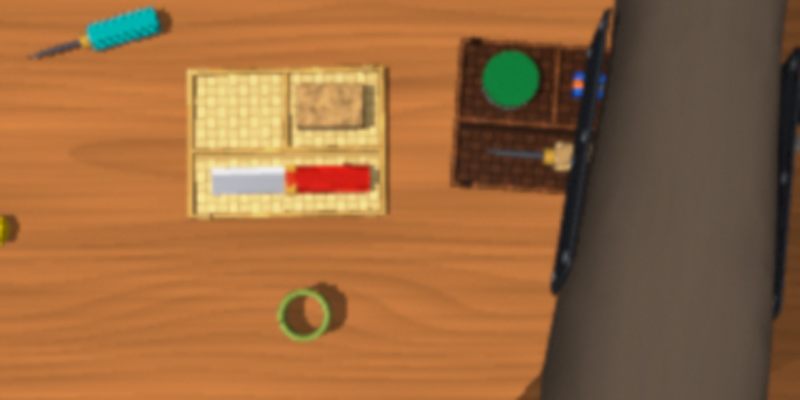

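The picture shows the knife (211–372,180) inside the long bay, the block (330,106) and the tin (511,79) inside their bays, and the awl spike at (515,154). The wrist view earlier showed the clamp and awl lying flat in their bays, and the offcut has not moved. Handing in.

```bash
python3 -c "
from cell import *
print(hand_in())"
```

```text
the job is handed in; nothing more can be done
None
```

I placed the knife and block in the pale tray and the awl, clamp and green tin in the dark tray, all lying flat within their bays in the camera views, left the amber tin and offcut alone, and handed the job in at about 34 s; no verdict came back.

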